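# Line up capacitors under the inspection microscope with a straightedge

## Robot

A 6-joint arm with a two-finger parallel gripper is mounted at the origin on the work surface. World frame = base frame: x ahead of the robot, y to its left, z up, the work surface at z = 0. Lengths are in m, angles in degrees, forces in N, time in s.
With the tool pointing down it reaches from about 0.325 to 0.85 m from the base axis. Payload 15.5 kg.
Tool frame: the origin (TCP) lies at the very end of the fingers, on their centre line; the grasp point (between the pads) lies arm.grip_depth behind it (arm.grip_depth is the distance from the TCP to the grasp point, in m); z points along the fingers, y is the direction in which the jaws open and shut (so a half turn about z gives the same grasp; the last joint's range is limited). The gripper opens to 91 mm and grips with 3 to 60 N. Pads are 32 mm wide; open, the fingers measure 118 mm over their backs; the gripper's body (76 mm by 178 mm) begins 60 mm behind the grasp point.
Start: joints at [-81.79, 28.281, 77.091, -0, 74.628, -5.472], TCP at [0.148, -0.607, 0.214] pointing down, gripper open.
Joint ranges: [-166.48, 166.48], [-47.26, 123.95], [12.59, 153.08], [-70.14, 250.14], [6.76, 159.57], [-176.63, 176.63]. Speed limits (degrees/s): [108.29, 108.29, 147.25, 172.46, 172.46, 172.46].

## Interface

Orientations are given as a 3x3 rotation matrix whose columns are the frame's x, y, z axes.
In Python, from rig import arm gives the robot as it stands. Calls block until the motion is done:
- arm.move_to(position, orientation): joint-space move of the TCP to a pose.
- arm.move_l(position, orientation=None, feed=0.15): straight line of the TCP; orientation=None keeps the orientation; feed is the mean speed in m/s.
- arm.move_joints(angles): joint-space move.
- arm.grip(opening): finger opening in m; the grip force is fixed at half the most; returns when the fingers have stopped.
- arm.sleep(seconds).
- arm.solve_ik(position, orientation): joint angles nearest the present ones, or None.
- arm.snapshot(name): name is "scene" or "top" or "wrist"; returns the picture (384x512x3 uint8, red, green, blue); there is no depth.
- arm.get_calibration(name): a dict with "intrinsics" (3x3 intrinsics, pixels), "cam_to_world" (4x4, takes a point from camera to world coordinates). Camera axes: x right, y down, z forward; pixel columns grow to the right and rows downward; lengths in m; the calibration is good to about 2 mm. A picture is of the moment at which its call begins: read the wrist's pose just before it. get_calibration takes no time and is no camera call; for the wrist camera it gives the pose at the moment of the call.
A pose or a line that the arm cannot do raises arm.Unreachable and nothing moves.
- arm.sign_off(): hands the job in, once; it reports no verdict.
Readings, each from a call of its own:
- arm.current_t(): time.
- arm.current_joint_positions(): joint angles.
- arm.current_dq(): joint speeds.
- arm.current_tau(): joint torques, N m.
- arm.current_ee_pos(): TCP position.
- arm.current_tool_rot(): TCP orientation.
- arm.current_force(): force on the tool from outside, world axes, zero at the start.
- arm.current_torque(): the same for the moment, N m.
- arm.current_width(): finger opening in m.
Only numpy, scipy, OpenCV 4.12 (cv2) and the standard library are available. Lean on these libraries where they do the work, as an engineer would, in place of code of your own. Each camera call takes 0.05 s, during which the arm holds its last target.

## Task

Take the aluminium straightedge by its raked grip and, with its long plain edge, push the four loose capacitors together in one stroke, as one group, until all four stand in a row square against the mat's ledge under the microscope; come in low and tilted, because nothing may touch the microscope. Then draw the straightedge back and leave it lying flat on the mat, well out from under the microscope. Keep the capacitors upright and leave the other things on the mat where they are.

Things in the scene. Friction and masses are not known exactly. Their poses are not given: they have to be found in the camera images.
- ledge (a point): The stop: a straight moulded ledge on the repair mat, 6 mm high, 440 mm long. The point lies on the mat's top at the foot of the ledge's near face, half-way along. x points level into the ledge (the pushing direction: away from the robot and to its left, 40 to 60 degrees from straight ahead), y along the ledge, to the left as you look along x, z up.
- mat: The blue-green silicone repair mat, 330 x 460 mm, fixed, its top 4 mm above the table. Another place and yaw each time. Its origin is on the table 60 mm before the ledge's face; axes as the ledge's. From its near edge, 250 mm before the ledge, it is flat up to the ledge.
- cap1_center (a point): Capacitor 1 of four alike: upright aluminium can, 17 mm in diameter, on a square black base 18 x 18 x 4 mm; 20 mm high in all, about 12 g, loose. The point is its centre, 10 mm up; x and y square to the base's sides, z up. They start 46 to 114 mm before the ledge, within 50 mm of its middle, with gaps between, turned up to 0.4 rad from square.
- cap2_center (a point): Capacitor 2 of four alike: upright aluminium can, 17 mm in diameter, on a square black base 18 x 18 x 4 mm; 20 mm high in all, about 12 g, loose. The point is its centre, 10 mm up; x and y square to the base's sides, z up. They start 46 to 114 mm before the ledge, within 50 mm of its middle, with gaps between, turned up to 0.4 rad from square.
- cap3_center (a point): Capacitor 3 of four alike: upright aluminium can, 17 mm in diameter, on a square black base 18 x 18 x 4 mm; 20 mm high in all, about 12 g, loose. The point is its centre, 10 mm up; x and y square to the base's sides, z up. They start 46 to 114 mm before the ledge, within 50 mm of its middle, with gaps between, turned up to 0.4 rad from square.
- cap4_center (a point): Capacitor 4 of four alike: upright aluminium can, 17 mm in diameter, on a square black base 18 x 18 x 4 mm; 20 mm high in all, about 12 g, loose. The point is its centre, 10 mm up; x and y square to the base's sides, z up. They start 46 to 114 mm before the ledge, within 50 mm of its middle, with gaps between, turned up to 0.4 rad from square.
- straightedge: The straightedge: aluminium strip 30 (x) x 150 (y) x 6 mm lying flat on the mat, 130 g in all, with a black grip on its middle. Origin: middle of the strip's underside; x points to the pushing edge, y along the strip, z up. It starts beside the capacitors, 135 to 150 mm to the +y or -y side of the ledge's middle, x within 0.4 rad of the pushing direction.
- straightedge_grip (a point): Centre of the straightedge's grip, 42.5 mm above the strip's underside and 38 mm behind the pushing edge; axes as the straightedge's. The grip is a flat-sided bar 14 mm thick (along y; pinch it there), 22 mm wide, about 80 mm long, leaning 35 degrees from upright, back towards -x. Nothing else stands on the strip.
- straightedge_edge (a point): Middle of the straightedge's pushing edge (front long edge, 150 mm, straight) at the underside of the strip. x points out of the edge, y along it, z up.
- ring_light (a point): Underside centre of the microscope's round ring light, its lowest part: 96 mm in diameter, 155 mm above the table, over the place for the row (about 9 mm before the ledge's face, near its middle). A gripper held straight down hits it before the row is home; leaning back 30 to 45 degrees, like the grip, it goes in under it.
- microscope: Stereo microscope on a boom stand, fixed. Origin on the table under the lens; axes about as the ledge's. Above the ring light the head is 106 mm across, zoom knobs out to 65 mm towards -x and +x at 231 mm height, eyepieces towards -y, 425 mm high. A boom at 315 mm height runs towards +x, over the ledge, to a post and base plate 165 to 375 mm beyond the origin.
- reel: Bystander: black solder reel standing on its flange, 62 mm in diameter, 36 mm high, origin in the middle of its underside.
- flux: Bystander: small amber bottle, 28 mm in diameter, 58 mm high, origin in the middle of its underside; about 117 mm from the ledge's middle towards its -y and 25 mm before the ledge.
- tape: Bystander: roll of amber tape lying flat, 60 mm in diameter, 12 mm high, origin in the middle of its underside; about 130 mm from the ledge's middle towards its +y and 35 mm before the ledge.
- tweezers: Bystander: steel tweezers lying along the near edge of the mat, 125 mm long, 8 mm high, origin under their middle, length along x.
- driver: Bystander: small screwdriver lying along the near edge of the mat, 113 mm long, 9 mm high, origin under the handle's front end, length along x (blade to +x).
There are look-alikes about, which are no part of the job. Leave any red or yellow look-alike of the part that bears cap3_center alone.

How it is judged (in metres and radians):
On the way, in this order (a step that is already met when the one before it is completed fails the run):
1. all four capacitors lie along the straightedge's long edge together, on their way and still short of the ledge (x of cap1_center in the frame of straightedge_edge between 0.004 and 0.015 m and y of cap1_center in the frame of straightedge_edge between -0.08 and 0.08 m and x of each of cap1_center, cap2_center, cap3_center, cap4_center in the frame of ledge below -0.018 m and x of cap2_center in the frame of straightedge_edge between 0.004 and 0.015 m and y of cap2_center in the frame of straightedge_edge between -0.08 and 0.08 m and x of cap3_center in the frame of straightedge_edge between 0.004 and 0.015 m and y of cap3_center in the frame of straightedge_edge between -0.08 and 0.08 m and x of cap4_center in the frame of straightedge_edge between 0.004 and 0.015 m and y of cap4_center in the frame of straightedge_edge between -0.08 and 0.08 m), for 0.1 s.
2. all four stand upright and square against the ledge, with the straightedge still close behind them (within 8 mm) (x of cap1_center in the frame of ledge between -0.013 and -0.005 m and y of cap1_center in the frame of ledge between -0.08 and 0.08 m and z of each of cap1_center, cap2_center, cap3_center, cap4_center in the frame of ledge below 0.014 m and angle between each of cap1_center, cap2_center, cap3_center, cap4_center's own z axis and vertical below 0.12 rad and (angle between the x axis of cap1_center and the x axis of ledge, either way round below 0.2 rad or angle between the x axis of cap1_center and the y axis of ledge, either way round below 0.2 rad) and x of cap2_center in the frame of ledge between -0.013 and -0.005 m and y of cap2_center in the frame of ledge between -0.08 and 0.08 m and (angle between the x axis of cap2_center and the x axis of ledge, either way round below 0.2 rad or angle between the x axis of cap2_center and the y axis of ledge, either way round below 0.2 rad) and x of cap3_center in the frame of ledge between -0.013 and -0.005 m and y of cap3_center in the frame of ledge between -0.08 and 0.08 m and (angle between the x axis of cap3_center and the x axis of ledge, either way round below 0.2 rad or angle between the x axis of cap3_center and the y axis of ledge, either way round below 0.2 rad) and x of cap4_center in the frame of ledge between -0.013 and -0.005 m and y of cap4_center in the frame of ledge between -0.08 and 0.08 m and (angle between the x axis of cap4_center and the x axis of ledge, either way round below 0.2 rad or angle between the x axis of cap4_center and the y axis of ledge, either way round below 0.2 rad) and x of straightedge_edge in the frame of ledge above -0.026 m), for 0.2 s.
At the end, for the whole second after the job is handed in: All four capacitors stand upright, at rest, in a row against the ledge: centres 5 to 13 mm before its face (9 when flush), within 80 mm of its middle, square within 0.2 rad. The straightedge lies flat on the mat, its edge 70 mm or more before the ledge (or 180 mm to one side) (x of cap1_center in the frame of ledge between -0.013 and -0.005 m and y of cap1_center in the frame of ledge between -0.08 and 0.08 m and z of each of cap1_center, cap2_center, cap3_center, cap4_center in the frame of ledge below 0.014 m and angle between each of cap1_center, cap2_center, cap3_center, cap4_center's own z axis and vertical below 0.12 rad and (angle between the x axis of cap1_center and the x axis of ledge, either way round below 0.2 rad or angle between the x axis of cap1_center and the y axis of ledge, either way round below 0.2 rad) and x of cap2_center in the frame of ledge between -0.013 and -0.005 m and y of cap2_center in the frame of ledge between -0.08 and 0.08 m and (angle between the x axis of cap2_center and the x axis of ledge, either way round below 0.2 rad or angle between the x axis of cap2_center and the y axis of ledge, either way round below 0.2 rad) and x of cap3_center in the frame of ledge between -0.013 and -0.005 m and y of cap3_center in the frame of ledge between -0.08 and 0.08 m and (angle between the x axis of cap3_center and the x axis of ledge, either way round below 0.2 rad or angle between the x axis of cap3_center and the y axis of ledge, either way round below 0.2 rad) and x of cap4_center in the frame of ledge between -0.013 and -0.005 m and y of cap4_center in the frame of ledge between -0.08 and 0.08 m and (angle between the x axis of cap4_center and the x axis of ledge, either way round below 0.2 rad or angle between the x axis of cap4_center and the y axis of ledge, either way round below 0.2 rad) and linear speed of each of cap1, cap2, cap3, cap4, straightedge below 0.02 m/s and (x of straightedge_edge in the frame of ledge below -0.07 m or y of straightedge_edge in the frame of ledge above 0.18 m or y of straightedge_edge in the frame of ledge below -0.18 m) and angle between straightedge_edge's own z axis and vertical below 0.1 rad and z of straightedge_edge in the frame of ledge between -0.002 and 0.008 m); the robot touches nothing.
It fails at once if the robot or the straightedge touches the microscope (over 1 N) (contact force between any of the arm, the fingers, straightedge and microscope above 1 N).
It fails at once if a capacitor is tipped over (angle between any of cap1_center, cap2_center, cap3_center, cap4_center's own z axis and vertical above 0.6 rad).
It fails at once if a bystander on the mat is moved more than 20 mm (distance of any of reel, flux, tape, tweezers, driver from where it was at the start of the episode above 0.02 m).
It also fails if it takes over 48 s, if anything falls off the work surface, if the arm or the gripper's body presses on something with over 40 N, if the wrist force passes 120 N, or if a joint passes its speed limit or range.

## Working session

There is one attempt and no reset: what is moved stays moved. The work goes in short steps, each a Python script; the robot and the scene stay as the last script left them, time stands still between calls to the robot, and variables do not carry over. Pictures are saved under pics/ and viewed, and the job is handed in when it is done.

```bash
ls; mkdir -p pics
python3 - <<'E'
from rig import arm
import cv2,numpy as np
np.set_printoptions(precision=4,suppress=True)
print(arm.current_t(),arm.grip_depth)
for n in ["scene","top","wrist"]:
    im=arm.snapshot(n); cv2.imwrite(f"pics/{n}0.png",im[:,:,::-1]); c=arm.get_calibration(n); print(n,c["intrinsics"],c["cam_to_world"])
E
```

```text
pics
0.0 0.0188
scene [[369.0268   0.     253.4641]
 [  0.     369.0268 195.2914]
 [  0.       0.       1.    ]] [[ 0.627   0.5446 -0.557   0.931 ]
 [ 0.7788 -0.42    0.4659 -0.2914]
 [ 0.0198 -0.7259 -0.6875  0.547 ]
 [ 0.      0.      0.      1.    ]]
top [[389.9823   0.     257.7195]
 [  0.     389.9823 191.7127]
 [  0.       0.       1.    ]] [[-0.0008 -0.9861  0.1661  0.4188]
 [-1.      0.0007 -0.0009  0.0398]
 [ 0.0008 -0.1661 -0.9861  0.8918]
 [ 0.      0.      0.      1.    ]]
wrist [[315.7321   0.     257.3846]
 [  0.     315.7321 194.5677]
 [  0.       0.       1.    ]] [[ 0.2364 -0.9288 -0.2852  0.2287]
 [-0.9716 -0.226  -0.0694 -0.5868]
 [-0.      0.2935 -0.9559  0.3841]
 [ 0.      0.      0.      1.    ]]
```

View pics/scene0.png

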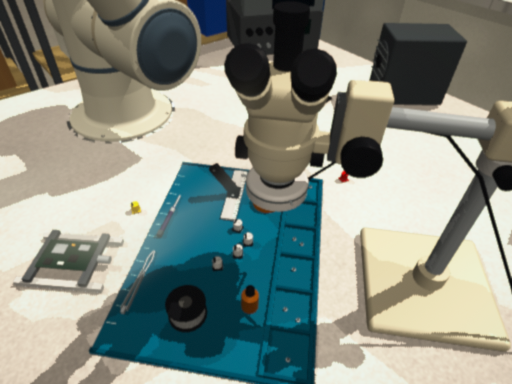

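View pics/top0.png

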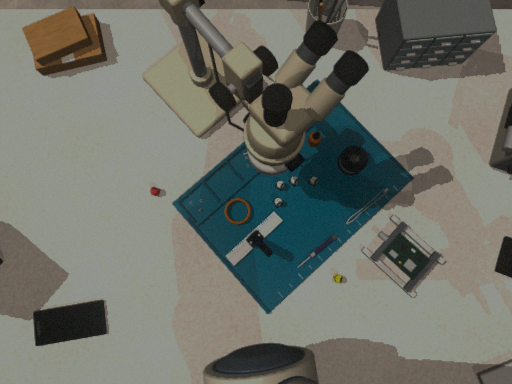

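View pics/wrist0.png

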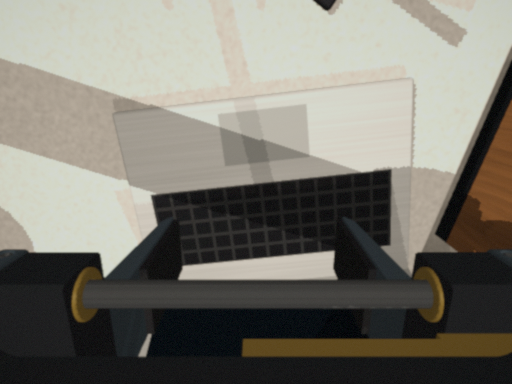

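The scene and top pictures show the straightedge on the ledge's +y side (top ≈255,238) and four caps at about (281,185), (294,181), (313,181) and (279,202). A yellow and a red decoy stand off the mat. I'll zoom in next.

Run:
```python
import cv2
t=cv2.imread("pics/top0.png")
cv2.imwrite("pics/topz.png",cv2.resize(t[100:250,215:365],None,fx=4,fy=4,interpolation=cv2.INTER_CUBIC))
cv2.imwrite("pics/topz2.png",cv2.resize(t[75:320,165:420],None,fx=2.4,fy=2.4,interpolation=cv2.INTER_CUBIC))
s=cv2.imread("pics/scene0.png")
cv2.imwrite("pics/scenez.png",cv2.resize(s[155:385,85:335],None,fx=2.6,fy=2.6,interpolation=cv2.INTER_CUBIC))
```

```text
(no output)
```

View pics/topz.png

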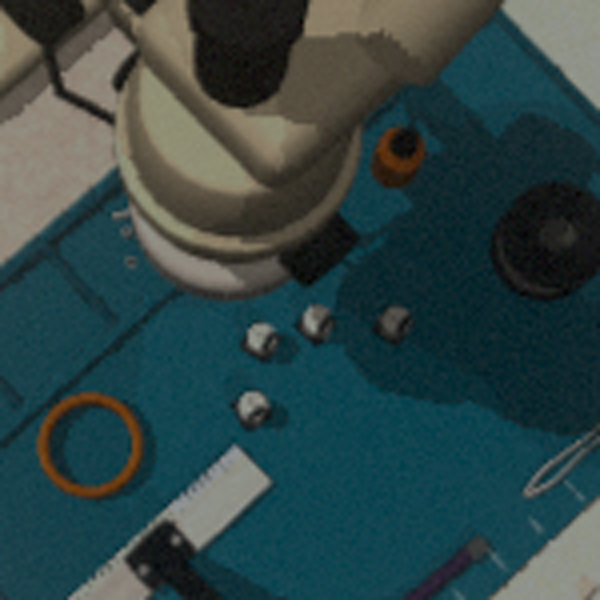

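View pics/topz2.png

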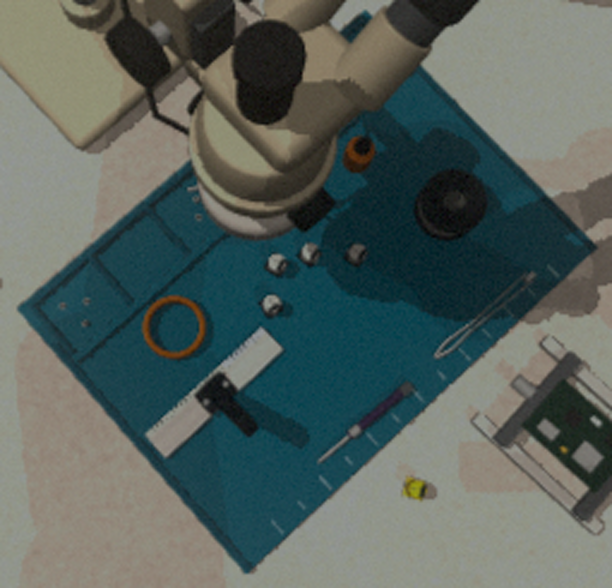

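View pics/scenez.png

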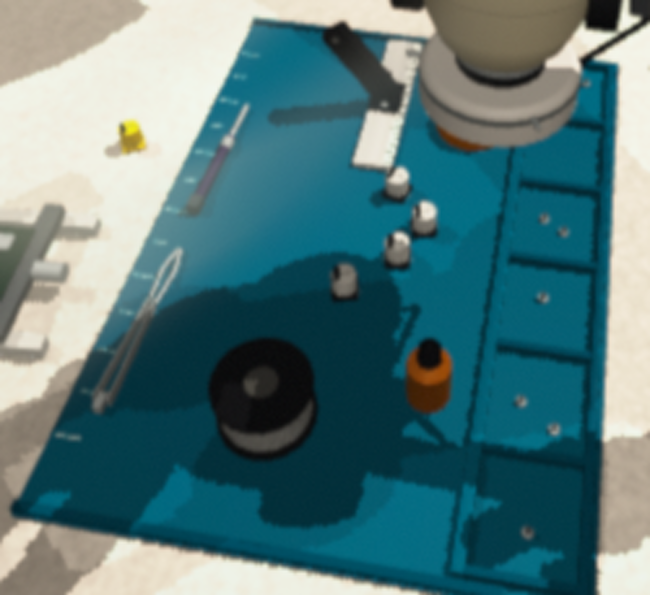

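```bash
cat > h.py <<'E'
import cv2,numpy as np
np.set_printoptions(precision=4,suppress=True)
from rig import arm
def cal(n):
    c=arm.get_calibration(n); return np.array(c["intrinsics"]),np.array(c["cam_to_world"])
def ray(c,uv):
    K,T=c; uv=np.atleast_2d(uv).astype(float)
    d=np.c_[uv,np.ones(len(uv))]@np.linalg.inv(K).T@T[:3,:3].T
    return T[:3,3],d
def plane(c,uv,z):
    o,d=ray(c,uv); s=(z-o[2])/d[:,2]; return o+s[:,None]*d
def two(c1,u1,c2,u2):
    o1,d1=ray(c1,u1);o2,d2=ray(c2,u2);d1=d1[0]/np.linalg.norm(d1);d2=d2[0]/np.linalg.norm(d2)
    A=np.c_[d1,-d2]; s=np.linalg.lstsq(A,o2-o1,rcond=None)[0]
    p,q=o1+s[0]*d1,o2+s[1]*d2; return (p+q)/2,np.linalg.norm(p-q)
def proj(c,P):
    K,T=c; q=(np.atleast_2d(P)-T[:3,3])@T[:3,:3]; q=q@K.T; return q[:,:2]/q[:,2:]
E
python3 - <<'E'
from h import *
for n in ["top","scene"]:
    im=cv2.imread(f"pics/{n}0.png"); hsv=cv2.cvtColor(im,cv2.COLOR_BGR2HSV)
    m=cv2.inRange(hsv,(85,90,25),(110,255,255))
    m=cv2.morphologyEx(m,cv2.MORPH_OPEN,np.ones((3,3)))
    m=cv2.morphologyEx(m,cv2.MORPH_CLOSE,np.ones((9,9)))
    cs,_=cv2.findContours(m,cv2.RETR_EXTERNAL,cv2.CHAIN_APPROX_NONE)
    k=max(cs,key=cv2.contourArea)
    h=cv2.convexHull(k); a=cv2.approxPolyDP(h,5,True)[:,0]
    c=cal(n); P=plane(c,a,0.004); print(n,cv2.contourArea(k)); print(np.c_[a,P])
    print(np.linalg.norm(np.roll(P,-1,0)-P,axis=1))
    pts=plane(c,k[:,0],0.004)[:,:2]
    rr=cv2.minAreaRect(pts.astype(np.float32)); print(rr)
    cv2.imwrite(f"pics/m_{n}.png",m)
E
```

```text
top 23074.0
[[341.     104.       0.7818  -0.161    0.004 ]
 [411.     179.       0.5981  -0.3169   0.004 ]
 [266.     312.       0.3007   0.0211   0.004 ]
 [174.     202.       0.5446   0.2314   0.004 ]
 [242.     144.       0.6825   0.076    0.004 ]]
[0.2409 0.4502 0.3221 0.2078 0.257 ]
((0.5714627504348755, -0.04337120056152344), (0.32721957564353943, 0.45663219690322876), 41.725669860839844)
scene 34148.5
[[183.     164.       0.3075   0.0129   0.004 ]
 [321.     180.       0.5449   0.2285   0.004 ]
 [313.     383.       0.8388  -0.0966   0.004 ]
 [234.     383.       0.7702  -0.1829   0.004 ]
 [ 90.     352.       0.6047  -0.3224   0.004 ]]
[0.3206 0.4382 0.1103 0.2164 0.4481]
((0.5757566690444946, -0.04771542549133301), (0.3279286026954651, 0.4606713652610779), 41.70931625366211)
```

Run:
```python
from h import *
# ledge estimate
ang=np.deg2rad(41.72); ex=np.array([np.cos(ang),np.sin(ang)]); ey=np.array([-ex[1],ex[0]])
L=np.array([.5736,-.0455])+.085*ex
print("ledge",L)
def tl(P): P=np.atleast_2d(P); d=P[:,:2]-L; return np.c_[d@ex,d@ey]
for n in ["top","scene"]:
    im=cv2.imread(f"pics/{n}0.png"); hsv=cv2.cvtColor(im,cv2.COLOR_BGR2HSV)
    c=cal(n)
    # low-saturation bright within mat
    q=proj(c,np.array([[*(L+a*ex+b*ey),.004] for a,b in [(-.25,-.23),(-.25,.23),(-.0,.23),(-.0,-.23)]]))
    mm=np.zeros(im.shape[:2],np.uint8); cv2.fillConvexPoly(mm,q.astype(np.int32),255)
    m=cv2.inRange(hsv,(0,0,60),(180,90,255))&mm
    N,lab,st,ce=cv2.connectedComponentsWithStats(m)
    print(n)
    for i in range(1,N):
        if st[i,4]>=15: print(st[i],ce[i],tl(plane(c,ce[i],.018))[0])
    cv2.imwrite(f"pics/c_{n}.png",m)
    print("ledge pix",proj(c,np.array([[*(L+b*ey),.004] for b in (-.22,-.1,0,.1,.15,.22)])).round(1).tolist())
T=cal("top"); print(arm.current_tool_rot(),np.array(arm.current_tool_rot()).T@(cal("wrist")[1][:3,3]-arm.current_ee_pos()))
```

```text
ledge [0.637  0.0111]
top
[340 100  76  78 270] [376.4222 138.1889] [-0.1241 -0.222 ]
[269 132  37  32 192] [289.8281 152.3438] [-0.015  -0.0487]
[260 164  27  10 160] [273.3375 168.45  ] [-0.0179  0.0053]
[290 176   8   8  36] [293.1111 179.0833] [-0.0664 -0.0117]
[311 177   6   6  25] [313.08 179.  ] [-0.0967 -0.0459]
[277 180   7   8  40] [279.625 183.6  ] [-0.0537  0.0184]
[274 198   9   7  39] [277.359  200.4872] [-0.079   0.0484]
[346 207  22  18  89] [355.3933 215.6404] [-0.2214 -0.0594]
[225 211  58  55 785] [253.3299 238.0828] [-0.106   0.1452]
[297 252  19  16  57] [307.386  258.4912] [-0.219   0.0859]
ledge pix [[337.7, 103.3], [301.0, 135.4], [269.7, 162.8], [237.5, 190.8], [221.1, 205.1], [197.9, 225.5]]
scene
[  86  161  168  223 1709] [146.6056 272.4716] [-0.2102 -0.0898]
[ 218  165   70   66 2270] [252.6604 192.2996] [-0.0664  0.1403]
[243 232  10  13 106] [247.783  238.2453] [-0.0546  0.0152]
[233 244  10  13 107] [237.8037 250.0561] [-0.0674 -0.0151]
[212 256  11  13  98] [217.1531 262.449 ] [-0.0975 -0.0483]
[179 301   5   5  19] [181.     302.7895] [-0.1356 -0.1346]
[172 314  31  14 159] [188.2138 322.7107] [-0.1146 -0.1651]
ledge pix [[256.6, 376.9], [268.1, 301.7], [275.5, 253.6], [281.5, 214.7], [284.0, 198.0], [287.3, 176.9]]
[[ 0.9716  0.2365 -0.0001]
 [ 0.2365 -0.9716  0.0009]
 [ 0.0001 -0.0009 -1.    ]] [ 0.0834 -0.0007 -0.1706]
```

View pics/c_top.png

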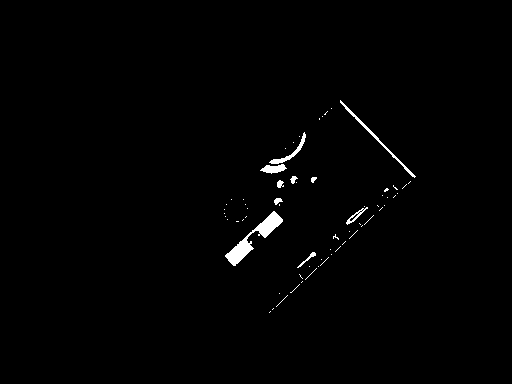

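```bash
cat >> h.py <<'E'
ang=np.deg2rad(41.72); ex=np.array([np.cos(ang),np.sin(ang)]); ey=np.array([-ex[1],ex[0]])
L=np.array([.5736,-.0455])+.085*ex
def tl(P): P=np.atleast_2d(P); d=P[:,:2]-L; return np.c_[d@ex,d@ey]
def tw(a,b,z): return np.array([*(L+a*ex+b*ey),z])
def Rrake(yaw,lean,cam):  # tool z down & forward along yaw dir; cam=-1: camera on back
    f=np.array([np.cos(yaw),np.sin(yaw),0]); u=np.array([0,0,1.])
    z=np.sin(lean)*f-np.cos(lean)*u; x=cam*(np.cos(lean)*f+np.sin(lean)*u)
    return np.c_[x,np.cross(z,x),z]
E
python3 - <<'E'
from h import *
S=cal("scene");T=cal("top")
im=cv2.imread("pics/top0.png"); hsv=cv2.cvtColor(im,cv2.COLOR_BGR2HSV)
m=cv2.inRange(hsv,(0,0,60),(180,90,255)); 
k=np.zeros_like(m);k[208:268,222:285]=m[208:268,222:285]; k=cv2.morphologyEx(k,cv2.MORPH_OPEN,np.ones((3,3)))
pts=np.argwhere(k)[:,::-1]
r=cv2.minAreaRect(plane(T,pts,.010)[:,:2].astype(np.float32)); print(r, tl(r[0]), cv2.boxPoints(r), tl(cv2.boxPoints(r)))
print("box px",proj(T,np.c_[cv2.boxPoints(r),[.01]*4]))
for a,b in [((268,254),(214,166.5)),((279.6,183.6),(247.8,238.2)),((293.1,179.1),(237.8,250)),((313.1,179),(217.1,262.4)),((277.4,200.5),(237.8,225.5))]:
    p,e=two(T,a,S,b); print(p,e,tl(p))
print("IK")
for cam in(-1,1):
  for lean in(30,35,40):
    for nm,a,b,y in [("pick",-.13,.145,ang),("pre",-.17,0,ang),("home",-.045,0,ang)]:
      R=Rrake(y,np.deg2rad(lean),cam); j=arm.solve_ik(tw(a,b,.032),R); print(cam,lean,nm,None if j is None else np.array(j))
E
```

```text
((0.45550861954689026, 0.05515909194946289), (0.03170529007911682, 0.17121106386184692), 42.594581604003906) [[-0.1062  0.1537]] [[ 0.3859  0.1074]
 [ 0.5018 -0.0186]
 [ 0.5251  0.0029]
 [ 0.4092  0.1289]] [[-0.1233  0.2391]
 [-0.1207  0.0679]
 [-0.089   0.0684]
 [-0.0916  0.2396]]
box px [[226.9065 272.5154]
 [283.1785 220.2628]
 [273.6277 210.0291]
 [217.3928 261.8211]]
[0.4271 0.0198 0.0699] 0.004815037444831743 [[-0.1509  0.1462]]
[ 0.5848 -0.0117  0.0153] 0.001615508907320495 [[-0.0541  0.0178]]
[ 0.5953 -0.0429  0.015 ] 0.0018210766680313386 [[-0.067  -0.0125]]
[ 0.5954 -0.0885  0.0161] 0.0015653880964581828 [[-0.0973 -0.0466]]
[ 0.5463 -0.0062  0.013 ] 0.0011540929745184833 [[-0.0793  0.0475]]
IK
-1 30 pick [-25.7975  36.2404 131.7299  90.8068  27.5191 114.6325]
-1 30 pre [-37.9269  37.0843 115.3181  56.8248  35.9901 140.85  ]
-1 30 home [-23.0746  38.6409 107.7149  56.227   32.9724 157.0841]
-1 35 pick [-30.2869  39.7612 134.3361  99.5724  33.5888 100.1834]
-1 35 pre [-41.3478  39.0813 116.7585  64.457   39.1285 130.0781]
-1 35 home [-25.9044  40.1317 109.9695  67.5608  35.0184 143.4422]
-1 40 pick [-34.8005  44.1251 136.6168 104.335   40.1783  88.8817]
-1 40 pre [-44.639   41.5159 117.9044  70.1915  42.9871 120.9638]
-1 40 home [-28.6932  42.1049 111.9334  76.8384  38.4572 131.5413]
1 30 pick [-25.7975  36.2404 131.7299  90.8068  27.5191 -65.3675]
1 30 pre [-37.9269  37.0843 115.3181  56.8248  35.9901 -39.15  ]
1 30 home [-23.0746  38.6409 107.7149  56.227   32.9724 -22.9159]
1 35 pick [-30.2869  39.7612 134.3361  99.5724  33.5888 -79.8166]
1 35 pre [-41.3478  39.0813 116.7585  64.457   39.1285 -49.9219]
1 35 home [-25.9044  40.1317 109.9695  67.5608  35.0184 -36.5578]
1 40 pick [-34.8005  44.1251 136.6168 104.335   40.1783 -91.1183]
1 40 pre [-44.639   41.5159 117.9044  70.1915  42.9871 -59.0362]
1 40 home [-28.6932  42.1049 111.9334  76.8384  38.4572 -48.4587]
```

Run:
```python
from h import *
R=Rrake(ang,np.deg2rad(20),1); p=tw(-.15,.06,.16)
print(arm.solve_ik(p,R)); arm.move_to(p,R)
np.save("w1.npy",cal("wrist")[1]); im=arm.snapshot("wrist"); cv2.imwrite("pics/w1.png",im[:,:,::-1])
print(arm.current_t(),arm.current_ee_pos())
```

```text
[-25.7283  17.9886 110.8324  25.9211  46.2685   5.2702]
2.525 [ 0.4854 -0.0447  0.16  ]
```

View pics/w1.png

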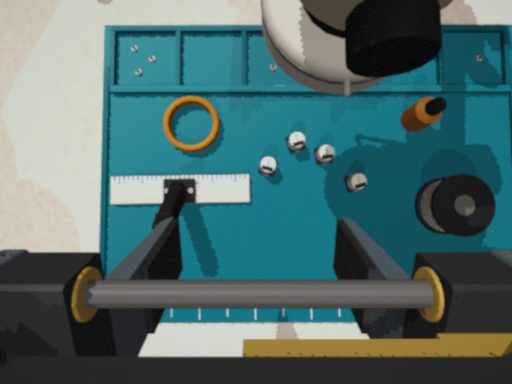

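The wrist view shows the ledge at row ≈92, the strip from (110,176) to (250,204), the caps at (268,165), (297,141), (325,154), (357,182), and the grip leaning from (180,188) towards (167,225).

Run:
```python
from h import *
im=cv2.imread("pics/w1.png"); c=(cal("wrist")[0],np.load("w1.npy"))
hsv=cv2.cvtColor(im,cv2.COLOR_BGR2HSV)
for u in (200,230,255,400,460): print(u,im[80:100,u].sum(1).tolist())
m=cv2.inRange(hsv,(0,0,150),(180,70,255)); k=np.zeros_like(m); k[165:212,105:256]=m[165:212,105:256]
k=cv2.morphologyEx(k,cv2.MORPH_OPEN,np.ones((3,3)))
pts=np.argwhere(k)[:,::-1]; P=plane(c,pts,.010)[:,:2]
r=cv2.minAreaRect(P.astype(np.float32)); print("strip",r,tl(r[0]),tl(cv2.boxPoints(r)))
mc=m.copy(); mc[:125]=0; mc[200:]=0; mc[:,:255]=0; mc[:,375:]=0
N,lab,st,ce=cv2.connectedComponentsWithStats(mc)
for i in range(1,N):
    if st[i,4]>15: print(st[i],ce[i],tl(plane(c,ce[i],.018)))
print("predicted ledge px",proj(c,np.array([tw(0,b,.004) for b in(-.2,0,.2)])))
cv2.imwrite("pics/w1z.png",cv2.resize(im[70:215,100:300],None,fx=4,fy=4,interpolation=cv2.INTER_CUBIC))
```

```text
200 [344, 337, 333, 327, 319, 325, 347, 348, 344, 336, 317, 267, 173, 126, 158, 194, 276, 354, 373, 353]
230 [320, 325, 315, 306, 309, 314, 327, 323, 317, 307, 283, 222, 139, 119, 149, 186, 246, 289, 302, 306]
255 [301, 303, 298, 305, 309, 313, 316, 314, 313, 304, 284, 211, 137, 122, 157, 165, 223, 274, 294, 294]
400 [283, 280, 276, 265, 265, 296, 302, 306, 306, 304, 284, 233, 156, 159, 184, 206, 242, 271, 279, 275]
460 [179, 183, 178, 162, 166, 190, 181, 190, 191, 188, 192, 166, 144, 164, 179, 191, 185, 188, 192, 190]
strip ((0.4625418782234192, 0.047367386519908905), (0.030833672732114792, 0.14974486827850342), 42.728790283203125) [[-0.1061  0.1432]] [[-0.1228  0.2178]
 [-0.1202  0.0681]
 [-0.0894  0.0686]
 [-0.092   0.2184]]
[289 131  17  14 153] [296.1634 137.1176] [[-0.0523  0.0185]]
[318 144  16  14 132] [325.25   149.8712] [[-0.0659 -0.0122]]
[260 156  16  14 152] [267.9803 161.8487] [[-0.0786  0.0484]]
[352 174  14  12 107] [357.7757 178.9439] [[-0.0968 -0.0461]]
predicted ledge px [[490.6463  93.3784]
 [310.8699  93.4935]
 [130.9295  93.6086]]
```

View pics/w1z.png

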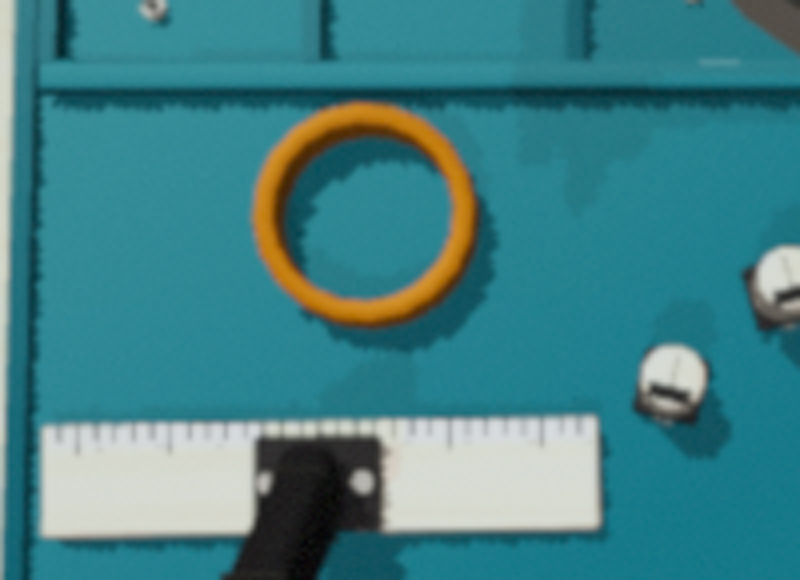

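```bash
cat >> h.py <<'E'
yawS=np.deg2rad(42.73); SC=np.array([0.46254,0.04737])
fS=np.array([np.cos(yawS),np.sin(yawS)])
LEAN=np.deg2rad(35)
E
python3 - <<'E'
from h import *
c=(cal("wrist")[0],np.load("w1.npy")); T=cal("top")
print("bracket",tl(plane(c,(179.5,192),.012)),"corner",*two(c,(250,173.75),T,(274.2,211.7)), *two(c,(110,176.5),T,(225.4,257)))
print("cap1 h",*two(c,(296.2,137.1),T,(279.6,183.6)))
R=Rrake(yawS,LEAN,-1); G=np.array([*(SC-.023*fS),.0465]); tcp=G+R[:,2]*arm.grip_depth
print("grip px pred",proj(c,G), proj(c,G-.04*R[:,2]))
pre=tcp-.09*R[:,2]; print(tcp,pre,arm.solve_ik(pre,R),arm.solve_ik(tcp,R))
arm.move_to(pre,R); print(arm.current_t(),arm.current_width())
for n in("scene","top"): cv2.imwrite(f"pics/{n}_pre.png",arm.snapshot(n)[:,:,::-1])
np.save("w2.npy",cal("wrist")[1]);cv2.imwrite("pics/w2.png",arm.snapshot("wrist")[:,:,::-1])
E
```

```text
bracket [[-0.1101  0.1428]] corner [0.5238 0.0017 0.0014] 0.003179880051388798 [0.4208 0.1121 0.0083] 0.002456823306436871
cap1 h [ 0.5832 -0.0105  0.0271] 0.00040585341878440686
grip px pred [[170.3778 209.7453]] [[159.9083 236.6905]]
[0.4536 0.0391 0.0311] [0.4156 0.0041 0.1048] [-38.0285  25.6979 132.4518  68.8185  37.3837 127.2319] [-28.5643  39.5575 132.7339  97.5919  33.2356 103.4035]
4.4417 0.09141774065536669
```

View pics/w2.png

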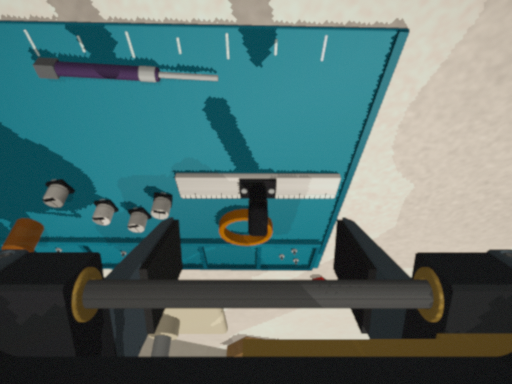

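View pics/scene_pre.png

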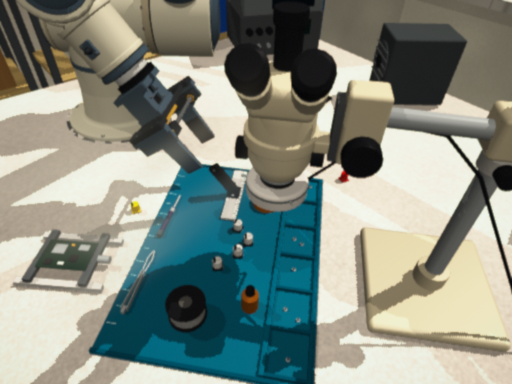

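View pics/top_pre.png

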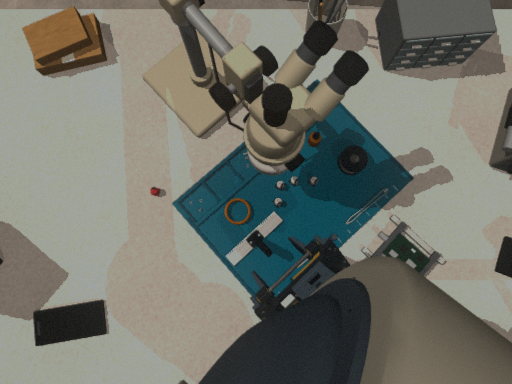

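The wrist view is centred on the grip (columns 248–268, principal column 257). The open jaws line up with it and the raked approach is clear.

Run:
```python
from h import *
c=(cal("wrist")[0],np.load("w2.npy")); S=cal("scene")
print("grip end",*two(c,(258,233),S,(214,166.5)))
R=Rrake(yawS,LEAN,-1); G=np.array([*(SC-.023*fS),.0465]); tcp=G+R[:,2]*arm.grip_depth
print("pred end",G-.04*R[:,2])
arm.move_l(tcp,R,feed=.08); print(arm.current_force(),arm.current_t())
print(arm.grip(0.0)); print(arm.current_width(),arm.current_force(),arm.current_t())
cv2.imwrite("pics/scene_g.png",arm.snapshot("scene")[:,:,::-1]);cv2.imwrite("pics/w3.png",arm.snapshot("wrist")[:,:,::-1])
```

```text
grip end [0.435  0.0199 0.0788] 0.006758493772404442
pred end [0.4288 0.0162 0.0793]
[-0.5247 -0.0774 -0.4968] 5.8667
False
0.014165475430282886 [ 1.5027  0.309  -0.4921] 7.025
```

View pics/scene_g.png

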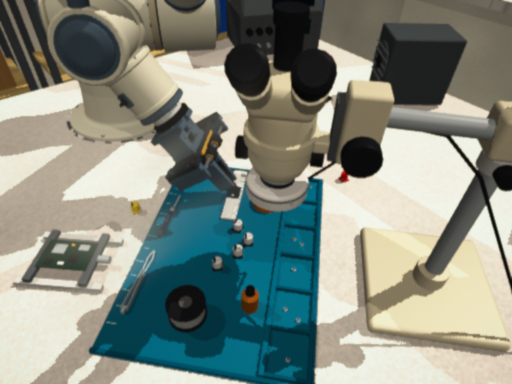

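View pics/w3.png

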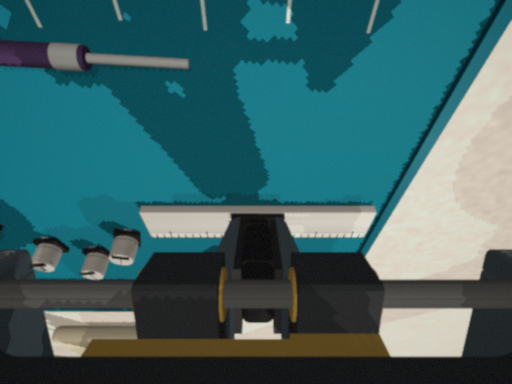

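```bash
cat >> h.py <<'E'
RP=Rrake(ang,LEAN,-1); OFF=-.038+np.sin(LEAN)*arm.grip_depth; Z0=0.0311
def E(edge_a,b,dz): return tw(edge_a+OFF,b,Z0+dz)
E
python3 - <<'E'
from h import *
R=Rrake(yawS,LEAN,-1)
p=np.array(arm.current_ee_pos()); p[2]+=.012
arm.move_l(p,R,feed=.08); print(arm.current_force(),arm.current_width())
arm.move_l(E(-.14,.135,.012),RP,feed=.12)
arm.move_l(E(-.14,.001,.012),RP,feed=.15)
arm.move_l(E(-.14,.001,.0015),RP,feed=.05)
print(arm.current_ee_pos(),E(-.14,.001,.0015),arm.current_force(),arm.current_width(),arm.current_t())
for n in("scene","top","wrist"): 
  np.save(f"{n}4.npy",cal(n)[1]); cv2.imwrite(f"pics/{n}4.png",arm.snapshot(n)[:,:,::-1])
E
```

```text
[-0.0737 -0.2924 -1.2683] 0.013695722795507502
[ 0.5112 -0.099   0.0324] [ 0.5116 -0.0995  0.0326] [ 0.658   0.4567 -0.5215] 0.01396047882181267 9.3917
```

View pics/scene4.png

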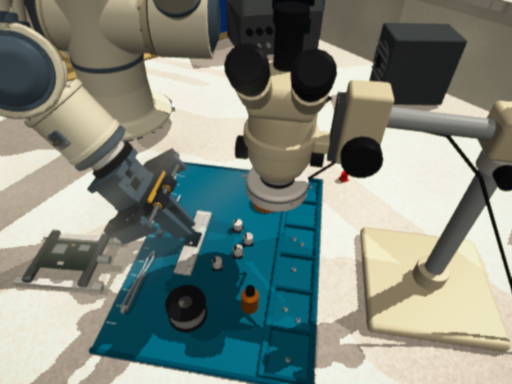

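View pics/top4.png

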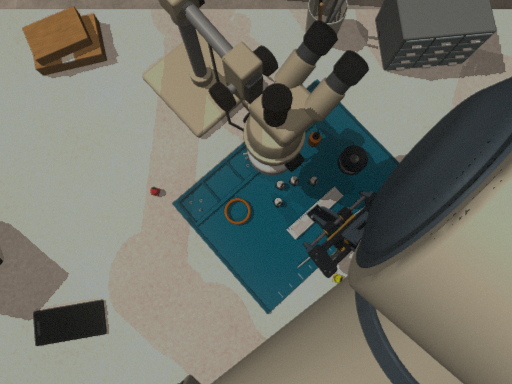

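View pics/wrist4.png

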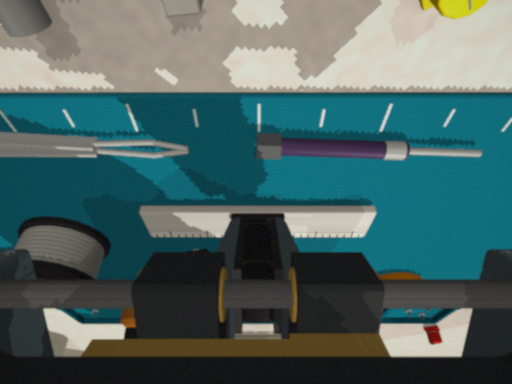

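Run:
```python
from h import *
for n,box in (("top",(283,183,350,242)),("scene",(170,205,215,280)),("wrist",(130,195,385,245))):
    c=(cal(n)[0],np.load(f"{n}4.npy")); im=cv2.imread(f"pics/{n}4.png"); hsv=cv2.cvtColor(im,cv2.COLOR_BGR2HSV)
    x0,y0,x1,y1=box; m=np.zeros(im.shape[:2],np.uint8); m[y0:y1,x0:x1]=cv2.inRange(hsv,(0,0,70),(180,75,255))[y0:y1,x0:x1]
    N,lab,st,ce=cv2.connectedComponentsWithStats(m)
    m=np.isin(lab,[i for i in range(1,N) if st[i,4]>40]).astype(np.uint8)
    P=tl(plane(c,np.argwhere(m)[:,::-1],.011)); print(n,[s.tolist() for i,s in enumerate(st) if i and s[4]>40]); print(cv2.minAreaRect(P.astype(np.float32)),P.min(0),P.max(0))
```

```text
top [[286, 187, 57, 53, 694]]
((-0.1547747403383255, 0.003250628709793091), (0.030897220596671104, 0.14928898215293884), 0.07549586147069931) [-0.1703 -0.0714] [-0.1393  0.0779]
scene [[174, 205, 38, 71, 1004], [170, 212, 22, 22, 135]]
((-0.17893381416797638, 0.0019151940941810608), (0.08265479654073715, 0.16055023670196533), 0.48291996121406555) [-0.2208 -0.0781] [-0.1377  0.0819]
wrist [[139, 205, 238, 33, 6121]]
((-0.15830382704734802, 0.0018275529146194458), (0.1503015160560608, 0.03820333257317543), 89.99060821533203) [-0.1774 -0.0733] [-0.1392  0.077 ]
```

The strip's front edge measures −0.139, yaw 0.1° off square, b +2 mm, and the jaws are holding. Next I push until the caps are gathered and look once.

Run:
```python
from h import *
arm.move_l(E(-.045,.001,.0015),RP,feed=.05)
f=np.array(arm.current_force()); print(f, f[:2]@ex, arm.current_t(),arm.current_width())
for n in("scene","top"): 
  cv2.imwrite(f"pics/{n}5.png",arm.snapshot(n)[:,:,::-1])
s=cv2.imread("pics/scene5.png");t=cv2.imread("pics/top5.png")
cv2.imwrite("pics/j5.png",np.hstack([cv2.resize(s[170:300,170:300],(400,400)),cv2.resize(t[110:240,220:350],(400,400))]))
```

```text
[ 0.1461 -0.4566 -2.0138] -0.19485042188002186 11.5917 0.014137500969050388
```

View pics/j5.png

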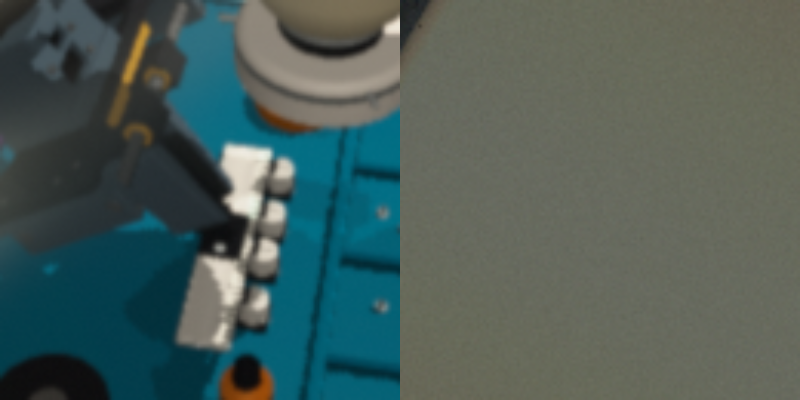

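View pics/scene5.png

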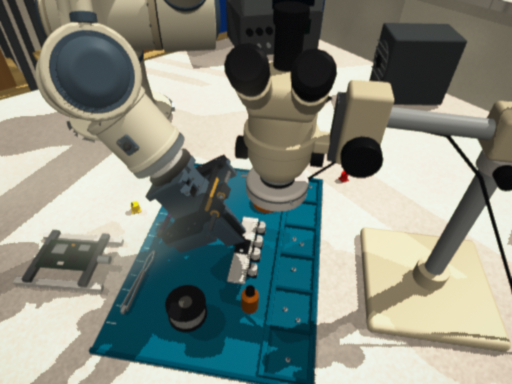

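The scene crop shows all four caps standing in a row on the strip's edge, short of the ledge and clear of the flux bottle. I'll push on slowly, stopping on force.

Run:
```python
from h import *
arm.move_l(E(-.024,.001,.0015),RP,feed=.04)
f0=-np.array(arm.current_force())[:2]@ex; print(f0)
a=-.024
while a<-.0145:
    a+=.001; arm.move_l(E(a,.001,.0015),RP,feed=.02); arm.sleep(.08)
    f=-np.array(arm.current_force())[:2]@ex; p=arm.current_ee_pos(); print(round(a,4),round(f,2),tl(p)[0]-[OFF,0])
    if f-f0>6: break
arm.sleep(.25)
print(arm.current_t())
cv2.imwrite("pics/scene6.png",arm.snapshot("scene")[:,:,::-1])
s=cv2.imread("pics/scene6.png")
cv2.imwrite("pics/j6.png",cv2.resize(s[170:300,170:330],None,fx=4.5,fy=4.5,interpolation=cv2.INTER_CUBIC))
```

```text
-0.1520150617248761
-0.023 0.17 [-0.0231  0.0009]
-0.022 -0.04 [-0.022  0.001]
-0.021 -0.29 [-0.021  0.001]
-0.02 1.36 [-0.02   0.001]
-0.019 0.26 [-0.019  0.001]
-0.018 -0.35 [-0.018  0.001]
-0.017 7.66 [-0.0174  0.001 ]
14.95
```

View pics/j6.png

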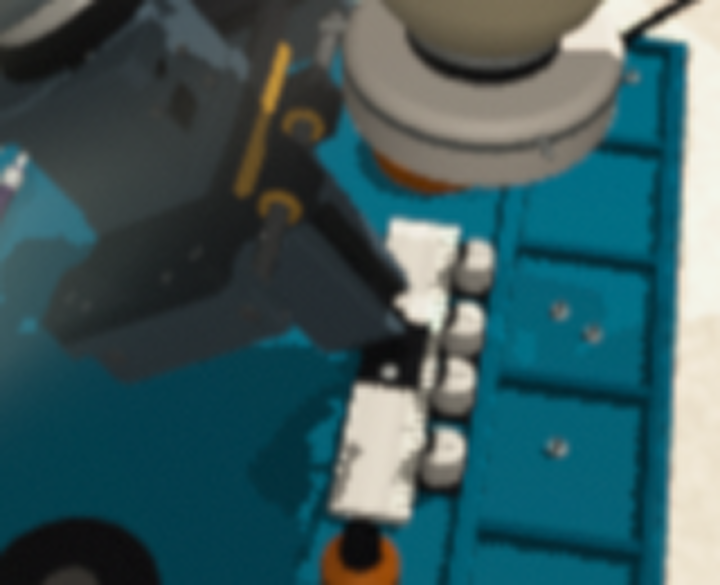

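Contact came at edge ≈ −0.0175, as expected for caps flush at 18 mm depth, and the four appear collinear along the ledge. One small extra squeeze, then back out.

Run:
```python
from h import *
arm.move_l(E(-.0164,.001,.0015),RP,feed=.02); arm.sleep(.3)
print(-np.array(arm.current_force())[:2]@ex, tl(arm.current_ee_pos())[0]-[OFF,0])
arm.move_l(E(-.03,.001,.0015),RP,feed=.02)
arm.move_l(E(-.115,.001,.003),RP,feed=.08)
f0=arm.current_force(); print(f0)
for dz in (.0015,.0005,-.0002,-.0008):
    arm.move_l(E(-.115,.001,dz),RP,feed=.02); arm.sleep(.05); f=arm.current_force(); print(dz,f[2])
    if f[2]-f0[2]>3: break
print(arm.current_t())
for n in("scene","wrist"): 
  np.save(f"{n}7.npy",cal(n)[1]); cv2.imwrite(f"pics/{n}7.png",arm.snapshot(n)[:,:,::-1])
s=cv2.imread("pics/scene7.png")
cv2.imwrite("pics/j7.png",cv2.resize(s[170:300,170:330],None,fx=4.5,fy=4.5,interpolation=cv2.INTER_CUBIC))
```

```text
14.22915068175597 [-0.0173  0.001 ]
[-0.1329 -0.6432 -1.6338]
0.0015 -1.39597233003422
0.0005 -0.5183046981625072
-0.0002 5.664956621287364
18.5
```

View pics/j7.png

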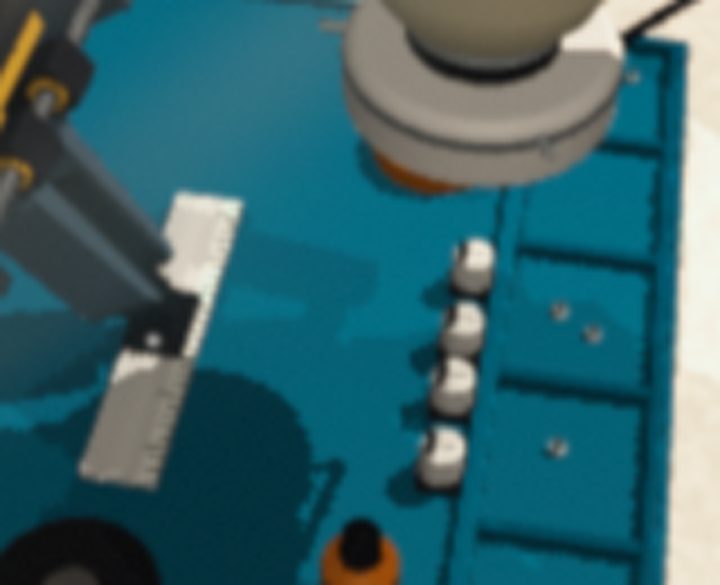

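The four caps stand in a straight row at the ledge and the strip is back and down. Releasing.

Run:
```python
from h import *
arm.grip(.06); print(arm.current_width(),arm.current_force())
p=np.array(arm.current_ee_pos()); arm.move_l(p-.10*RP[:,2],RP,feed=.12)
R=Rrake(ang,np.deg2rad(20),1); q=tw(-.19,.0,.18)
arm.move_to(q,R); arm.sleep(.1)
for n in("scene","wrist"): 
  np.save(f"{n}8.npy",cal(n)[1]); cv2.imwrite(f"pics/{n}8.png",arm.snapshot(n)[:,:,::-1])
print(arm.current_t(),arm.current_force())
```

```text
0.05995028726719707 [-0.6693 -0.0451 -0.3876]
22.8333 [0.3788 0.1522 0.0986]
```

View pics/wrist8.png

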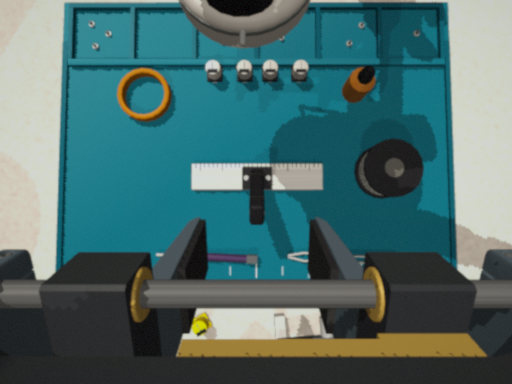

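View pics/scene8.png

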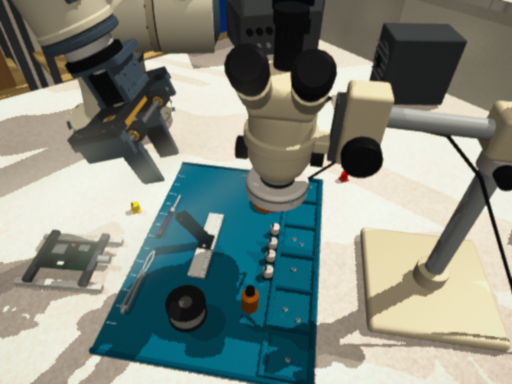

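Run:
```python
from h import *
im=cv2.imread("pics/wrist8.png"); c=(cal("wrist")[0],np.load("wrist8.npy")); hsv=cv2.cvtColor(im,cv2.COLOR_BGR2HSV)
m=cv2.inRange(hsv,(0,0,130),(180,80,255))
for (x0,y0,x1,y1),z in (((195,55,320,85),.022),((185,155,330,198),.010)):
    k=np.zeros_like(m);k[y0:y1,x0:x1]=m[y0:y1,x0:x1]
    N,lab,st,ce=cv2.connectedComponentsWithStats(k)
    for i in range(1,N):
        if st[i,4]>20: print(st[i],tl(plane(c,ce[i],z)))
    if z==.010: print(cv2.minAreaRect(tl(plane(c,np.argwhere(k)[:,::-1],z)).astype(np.float32)))
print("cap top c flush px",proj(c,np.array([tw(-.009,b,.024) for b in(-.046,.048)])))
cv2.imwrite("pics/w8z.png",cv2.resize(im[40:100,180:330],None,fx=5,fy=5,interpolation=cv2.INTER_CUBIC))
```

```text
[205  59  15  13 139] [[-0.0064  0.0513]]
[236  59  16  12 135] [[-0.0061  0.0158]]
[263  59  15  12 135] [[-0.006  -0.0137]]
[293  59  15  12 132] [[-0.006  -0.0474]]
[ 191  163  132   28 2845] [[-0.1302  0.0029]]
((-0.13033145666122437, 0.001445181667804718), (0.030941059812903404, 0.14960767328739166), 0.4212639033794403)
cap top c flush px [[298.9646  66.3111]
 [214.7387  66.3643]]
```

View pics/w8z.png

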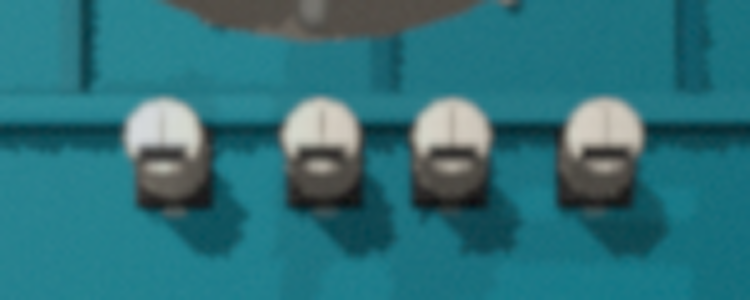

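```bash
python3 -c "
from rig import arm
print(arm.current_t(),arm.sign_off())"
```

```text
the job is handed in; nothing more can be done
22.8333 None
```

I took the straightedge by its raked grip with the gripper leaning 35°. I went round behind the caps and pushed all four to the ledge in one stroke, pausing once to look and taking the last few millimetres in 1 mm steps. I stopped when contact force built up, with the edge about 17 mm before the ledge, then squeezed gently to about 14 N. After that I drew the straightedge back, set it down, released it and handed in at 22.8 s of the 48 s allowed; sign-off gives no verdict.

**Last checks:**
- **Capacitors:** the wrist picture shows all four upright, square and level with each other. Their centres measured 6.0–6.4 mm before the ledge and 51 to −47 mm along it. The bright part of the top I measured sits a little forward of the true centre, so this fits the 9 mm flush position, but 6 mm is close to the 5 mm limit.
- **Straightedge:** its edge is about 115 mm before the ledge, yaw within 0.5°. In the pictures it looks flat on the mat.
- **Bystanders and microscope:** the bystanders look unmoved in the pictures, and no contact with the microscope showed.

**Disagreements:**
- The two-view height of one strip corner came out at 1.4 mm, where about 10 mm was expected; the other corner gave 8.3 mm. I put this down to hand-picked pixels and used 10 mm.
- The top end of the grip measured 70 mm high in one pair of views and 79 mm in another, against 79 mm expected. The rays in the second pair missed each other by 6.8 mm.
- The force reading moved by about 1 N when nothing was touching.

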